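# Bring the bottle round to the front of the pantry carousel

### The job

Turn the pantry carousel by pushing gently on one of its upright dividers with a finger, until the tall narrow bottle stands squarely in line with the wooden ledge that sticks out from the carousel's foot; either way round will do. Do not pinch the dividers, do not touch or lift the bottle, the jar and the tin that ride on it, and leave the other things on the counter where they are. Finish with the carousel at rest and the hand clear.

Things in the scene. Friction and masses are not known exactly. Their poses are not given: they have to be found in the camera images.
- base: Fixed round foot of the carousel, dark wood, radius 105 mm, 16 mm high. Origin on the counter, on the vertical turning axis. Its -x axis runs along the middle of the ledge, a flat bar 50 mm wide, 16 mm high, reaching 215 mm from the axis (65 mm past the turntable's rim), with a lip at its end up to 28 mm. It does not turn; its place and direction vary.
- turntable: Wooden plate, radius 150 mm, turning about the vertical axis through its origin (underside, 18 mm above the counter); top at 33 mm. Cork coasters, 76 mm wide, 2 mm thick, centred 88 mm from the axis at 0, 120, 240 deg (anticlockwise) from its x axis. Turns up to 12 rad either way; friction 0.15 N m + 0.08 N m per rad/s: 1 to 2 N at a divider turns it, and it stops when the push ends.
- dividers: Three upright plywood panels fixed on the turntable like spokes, at 60, 180, 300 deg from its x axis, midway between coasters. Each 8 mm thick, out to 143 mm from the axis; bottom 33 mm, top 128 mm above the counter. Hub post of radius 18 mm, its ball's crown at 154 mm. Origin on the axis, 33 mm above the counter; axes parallel to the turntable's.
- bottle: The tall narrow glass bottle with a neck: radius 25 mm, 130 mm high, loose, about 0.25 kg. Origin at the centre of its underside, z up; on the turntable, standing on one of the three coasters; which one changes from run to run.
- jar: Squat glass jar, radius 34 mm, 72 mm high, loose. Origin at the centre of its underside; on the turntable, standing on one of the three coasters; which one changes from run to run.
- tin: Tin can, radius 32 mm, 85 mm high, loose. Origin at the centre of its underside; on the turntable, standing on one of the three coasters; which one changes from run to run.
- mug: Bystander: white mug, radius 40 mm, 90 mm high, on the counter to the robot's left. Origin at the centre of its underside.
- preserve: Bystander: large preserve jar, radius 40 mm, 110 mm high, on the counter to the robot's right. Origin at the centre of its underside.
- carton: Bystander: upright carton 50 x 80 x 140 mm high, on the counter to the right, farther out than the preserve jar. Origin at the centre of its underside.
Things that resemble listed ones, but are neither listed nor needed, are in the scene too. Leave any blue, green or turquoise look-alike of the tin alone.

How it is judged:
By the outcome, as a careful person would: the job done as asked, in the order asked, and still so for the second after the job is handed in, with the robot touching nothing.
It also fails if it takes over 50 s, if anything falls off the work surface, if the arm or the gripper's body presses on something with over 40 N, if the wrist force passes 120 N, or if a joint passes its speed limit or range.

### The arm

A 6-joint arm with a two-finger parallel gripper is mounted at the origin on the work surface. World frame = base frame: x ahead of the robot, y to its left, z up, the work surface at z = 0. Lengths are in m, angles in rad, forces in N, time in s.
With the tool pointing down it reaches from about 0.275 to 0.975 m from the base axis. Payload 8.4 kg.
Tool frame: the origin (TCP) lies midway between the tips of the shut fingers; the grasp point (between the pads) lies 19 mm behind it (robot.hold_point_z is the distance from the TCP to the grasp point, in m); z points along the fingers, y is the line along which they close (so a half turn about z gives the same grasp; the last joint's range is limited). The gripper opens to 92 mm and grips with 3 to 60 N. Pads are 20 mm wide; open, the fingers measure 128 mm over their backs; the gripper's body (75 mm by 189 mm) begins 69 mm behind the grasp point.
Start: joints at [1.157, 0.353, 1.633, -0, 1.155, -0.002], TCP at [0.25, 0.573, 0.215] pointing down, gripper open.
Joint ranges: [-2.63, 2.63], [-0.92, 2.1], [0.06, 2.66], [-1.3, 4.44], [0, 2.69], [-3.02, 3.02]. Speed limits (rad/s): [2.22, 2.22, 2.79, 3.14, 3.14, 3.14].

### API

Orientations are given as a rotation vector (axis times angle).
In Python, from workcell import telemetry, cams, ticket, robot gives the robot as it stands.
- The arm moves only by the tool apply_moves, never from a script. Its arguments are lists of equal length, an entry for each row: "slide": the shift along the tool's x, y, z each as a share of 0.025 m, from -1 to 1, a list of three; "angular": the turn, a rotation vector about the tool's x, y, z each as a share of 5 degrees, from -1 to 1, a list of three; "hand": the closure, from 0 (fully open) to 1 (shut). A call has 1 to 12 rows; each row shifts and turns the commanded pose from where the row before left it, along the tool's axes as they then stand; what a row does not reach is not made up. A row lasts 1/8 s, in which the tool goes at most 62.5 mm and 10.7 degrees, less where a joint would pass 70% of its speed; a pose out of reach is approached as far as the arm can. A call with a number of a shift or a turn outside -1 to 1 is refused whole. A call with a gripper value outside its range is refused whole. The fingers move at their own pace and stop on an object; "grip_force" is the grip in N (left out, the last holds). Time passes only in rows, so rows that do not move let the fingers close. It gives the time, the measured TCP pose, the force, the opening and the grip force at its end, in the units of the state.
- telemetry.read_state(): the state, without advancing time (a new reading comes with each control period).
- cams.camera(name): name is "side" or "top" or "wrist"; returns a dict with "image" (420x560x3 uint8, blue, green, red), "mtx" (3x3 intrinsics, pixels), "k1" (the pictures are not rectified: a ray, as slopes to the right and down, at radius r is drawn at 1 + k1 r^2 times it, then the intrinsics apply), "eye" and "attitude" of the camera in the world. Camera axes: x right, y down, z forward; pixel columns grow to the right and rows downward; lengths in m; the calibration is good to about 2 mm. A picture is of the moment at which its call begins. There is no depth.
- ticket.job_done(): hands the job in; it is judged then, once.
The state is a dict: "t": time; "joint_positions": joint angles; "qvel": joint speeds; "joint_efforts": joint torques, N m; "ee_pos": TCP position; "eef_rot": TCP orientation; "wrist_force": force on the tool from outside, world axes, zero at the start; "wrist_torque": the same for the moment, N m; "grip_width": opening from 0.0 (shut) to 1.0 (fully open); "finger_force": force on a finger pad.
Only numpy, scipy, OpenCV 4.12 (cv2) and the standard library are available. Lean on these libraries where they do the work, as an engineer would, in place of code of your own. Each camera call takes 0.05 s, during which the arm holds its last target. There are 200 camera calls.

## Working session

There is one attempt and no reset: what is moved stays moved. The work goes in short steps, Python scripts to look and compute and a tool call to move; the robot and the scene stay as the last step left them, time stands still between calls to the robot, and variables do not carry over. Pictures are saved under pics/ and viewed, at most 10 in all, crops included, and the job is handed in when it is done.

Besides the shell and the picture viewer there is one more tool, called as name(argument=value, ...), one argument or row to a line, values as JSON. apply_moves: Moves the arm, as the interface text tells. Shift numbers are shares of 0.025 m and turn numbers shares of 5 degrees, none past 1 either way. Its arguments: {"type":"object","properties":{"slide":{"type":"array"},"angular":{"type":"array"},"hand":{"type":"array"},"grip_force":{"type":"number"}},"required":["slide","angular","hand"]}

```bash
mkdir -p pics; ls; python3 - <<'E'
from workcell import telemetry,cams
import cv2,numpy as np
s=telemetry.read_state();print(s['t'],s['ee_pos'],s['eef_rot'])
for n in("top","side"):
    c=cams.camera(n);cv2.imwrite(f"pics/{n}0.png",c["image"]);print(n,c["mtx"],c["k1"],c["eye"],c["attitude"])
E
```

```text
pics
0.0 [0.24993978 0.57229571 0.21387377] [-6.42196748e-01 -3.07495062e+00  2.11702881e-03]
top [[432.08517445   0.         270.15610569]
 [  0.         432.08517445 202.01448901]
 [  0.           0.           1.        ]] -0.11034382681676018 [0.38995452 0.01505499 1.47895716] [-2.13218035  2.17398713 -0.15918917]
side [[394.55642485   0.         285.22412866]
 [  0.         394.55642485 212.43067779]
 [  0.           0.           1.        ]] -0.11511593728745492 [0.44071023 0.65289317 0.85037112] [-0.41938524  2.83252203 -1.05773132]
```

View pics/top0.png

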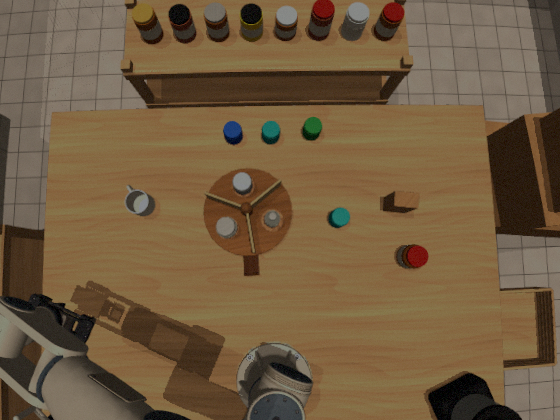

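View pics/side0.png

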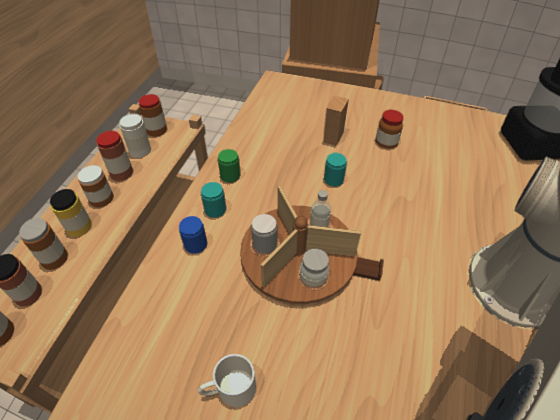

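The top view shows the hub near (246,208), the ledge at (251,265), the bottle at (272,219), the jar at (227,227) and the tin at (242,184). The bottle has to go clockwise by about 65°. I'll measure this properly.

```bash
cat > h.py <<'E'
import cv2,numpy as np
from scipy.spatial.transform import Rotation as R
from scipy.optimize import least_squares
from workcell import telemetry,cams
def ray(c,px):
    k=np.array([c["k1"],0,0,0,0.])
    p=cv2.undistortPoints(np.array(px,float).reshape(-1,1,2),c["mtx"],k).reshape(-1,2)
    return R.from_rotvec(c["attitude"]).apply(np.c_[p,np.ones(len(p))])
def on(c,px,z):
    d=ray(c,px);return (c["eye"]+d*((z-c["eye"][2])/d[:,2])[:,None])[:,:2]
def proj(c,P):
    r=R.from_rotvec(c["attitude"]).inv()
    q=r.apply(np.atleast_2d(P)-c["eye"]);s=q[:,:2]/q[:,2:]
    s=s*(1+c["k1"]*(s**2).sum(1))[:,None]
    return s*[c["mtx"][0,0],c["mtx"][1,1]]+c["mtx"][:2,2]
E
python3 - <<'E'
from h import *
for n,b in(("top",(190,150,310,290)),("side",(220,170,400,310))):
    c=cams.camera(n);x0,y0,x1,y1=b
    im=c["image"];cv2.imwrite(f"pics/{n}crop.png",cv2.resize(im[y0:y1,x0:x1],None,fx=4,fy=4,interpolation=cv2.INTER_CUBIC))
    if n=="top":
        for name,p,z in(("hub",(246,208),.154),("ledge",(251,265),.02),("bottle",(272,216),.165)): print(name,on(c,[p],z))
    hsv=cv2.cvtColor(im,cv2.COLOR_BGR2HSV)
    for p in ([(246,208),(251,265),(225,200),(280,230),(250,235),(222,197),(300,215)] if n=="top" else [(303,226),(370,268),(250,260),(330,241),(300,300)]): print(p,hsv[p[1],p[0]])
E
```

```text
hub [[0.55815591 0.07697449]]
ledge [[0.38244505 0.06901906]]
bottle [[ 0.530604   -0.00270536]]
(246, 208) [ 14 184  94]
(251, 265) [ 12 208  65]
(225, 200) [ 21 113 133]
(280, 230) [ 13 165 105]
(250, 235) [ 21 111 133]
(222, 197) [ 14 148 110]
(300, 215) [ 15 136 133]
(303, 226) [ 12 147  92]
(370, 268) [ 10 147  92]
(250, 260) [ 12 150 151]
(330, 241) [ 18 111 106]
(300, 300) [ 12 151 152]
```

View pics/topcrop.png

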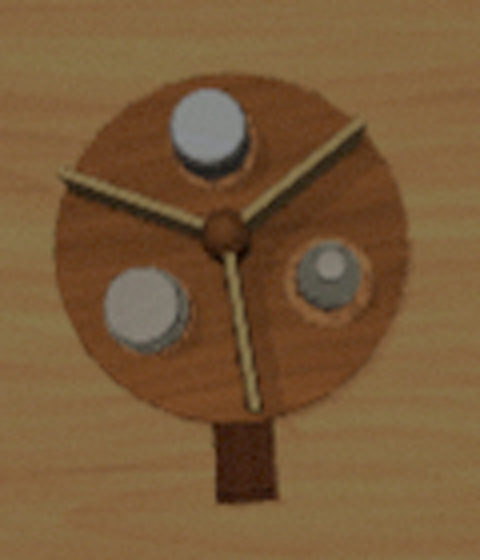

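View pics/sidecrop.png

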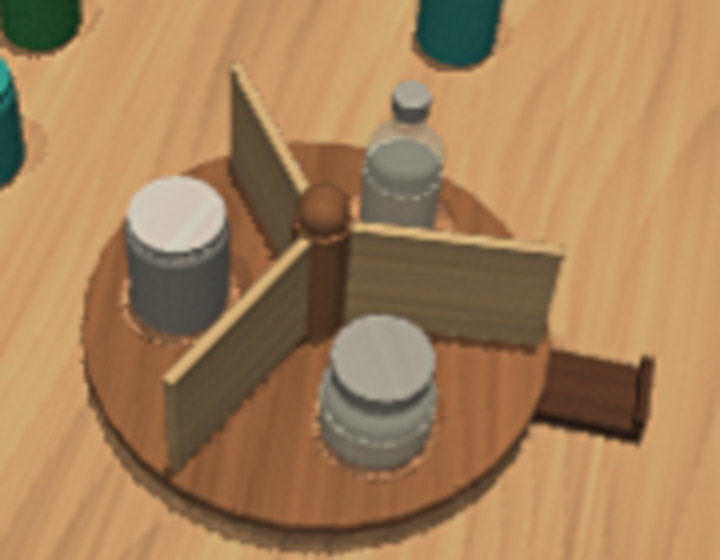

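The crops show divider tips at (206,194), (280,180) and (254,252), the cap at (273,216), and ledge end corners at about (244,276) and (259,274). Next I'll fit the plate circle, ledge and dividers.

```bash
cat >> h.py <<'E'
def measure(c):
    im=c["image"];hsv=cv2.cvtColor(im,cv2.COLOR_BGR2HSV)
    yy,xx=np.mgrid[0:420,0:560];px=np.c_[xx.ravel(),yy.ravel()]
    W33=on(c,px,.033).reshape(420,560,2)
    near=np.linalg.norm(W33-[.553,.075],axis=2)
    # plate
    H,S,V=[a.astype(int) for a in cv2.split(hsv)]
    m=((near<.18)&(H<=14)&(S>140)&(V>75)).astype(np.uint8)
    m=cv2.morphologyEx(m,cv2.MORPH_OPEN,np.ones((3,3)))
    cs=max(cv2.findContours(m,cv2.RETR_EXTERNAL,cv2.CHAIN_APPROX_NONE)[0],key=cv2.contourArea).reshape(-1,2)
    w=on(c,cs,.033)
    f=least_squares(lambda q:np.linalg.norm(w-q[:2],axis=1)-q[2],[.553,.075,.15],loss="soft_l1",f_scale=.002)
    # ledge
    ml=((V<85)&(S>150)&(H<=16)&(near>.157)&(near<.24)&(W33[...,0]<.45)).astype(np.uint8)
    n,l,st,_=cv2.connectedComponentsWithStats(ml);k=1+np.argmax(st[1:,4])
    P=on(c,np.argwhere(l==k)[:,::-1],.016)
    o={"plate":f.x,"ledge":P.mean(0),"nledge":len(P)}
    # dividers
    W=on(c,px,.128).reshape(420,560,2);md=(S<130)&(H>=17)&(V>95)&(V<200)
    A=f.x[:2];d=W-A;r=np.linalg.norm(d,axis=2);a=np.arctan2(d[...,1],d[...,0])
    s=md&(r>.04)&(r<.138)
    o["hist"]=np.histogram(np.degrees(a[s]),np.arange(-180,181,10))[0]
    ph=np.angle(np.exp(3j*a[s]).mean())/3
    for _ in range(6):
        e=(np.angle(np.exp(3j*(a[s]-ph))))/3*r[s];g=abs(e)<.008;ph+=np.median(e[g]/r[s][g])
    o["div"]=np.degrees(ph)+np.array([-120,0,120,240]);o["nd"]=g.sum()
    return o
E
python3 - <<'E'
from h import *
c=cams.camera("top");o=measure(c);print(o)
A=o["plate"][:2];ang=lambda p:np.degrees(np.arctan2(*(p-A)[::-1]))
off=np.array([190,150])
for n,p,z in(("hub",(227,233),.137),("cap",(331,263),.163),("coaster",(330,282),.035),("d",(63,177),.128),("d",(362,122),.128),("d",(255,408),.128),("l1",(216,500),.022),("l2",(277,496),.022)):
    w=on(c,[np.array(p)/4+off-.4],z)[0];print(n,w,ang(w),np.linalg.norm(w-A))
print(ang(o["ledge"]))
E
```

```text
{'plate': array([0.53556042, 0.09734958, 0.11626303]), 'ledge': array([0.37284444, 0.07039068]), 'nledge': 209, 'hist': array([  3,   6,  42,  15,   4,   0,   0,   1,  27,  32,   2,   0,   0,
        59,   3,   0,  51, 100,  78,  10,   8,  13,  27,  32,   1,  36,
        36,  40,  64,  87,  72,  67,  53,  20,  12,  13]), 'div': array([-122.27820463,   -2.27820463,  117.72179537,  237.72179537]), 'nd': np.int64(173)}
hub [0.56076657 0.07666743] -39.36956045300229 0.032605230565001135
cap [ 0.53279864 -0.00384515] -91.56331240049525 0.10123241102965726
coaster [ 0.53068243 -0.00451491] -92.74163256882049 0.10198122027683147
d [0.60907537 0.20660612] 56.06475293839024 0.13168690595260696
d [ 0.64884662 -0.03132696] -48.63946413638024 0.17143924090226367
d [0.42429046 0.05708989] -160.1088677186979 0.11832940024788118
l1 [0.35104984 0.0941267 ] -178.99930658896602 0.1845387287055771
l2 [0.35342184 0.04318727] -163.43917210052777 0.190021093862137
-170.5926517401253
```

apply_moves(
  slide=[
    [-0.79, -0.85, 0],
    [-0.79, -0.85, 0],
    [-0.79, -0.85, 0],
    [-0.79, -0.85, 0],
    [-0.79, -0.85, 0],
    [-0.79, -0.85, 0],
    [-0.79, -0.85, 0],
    [-0.79, -0.85, 0],
    [-0.79, -0.85, 0],
    [-0.79, -0.85, 0],
  ],
  angular=[
    [0, 0, 0],
    [0, 0, 0],
    [0, 0, 0],
    [0, 0, 0],
    [0, 0, 0],
    [0, 0, 0],
    [0, 0, 0],
    [0, 0, 0],
    [0, 0, 0],
    [0, 0, 0],
  ],
  hand=[1, 1, 1, 1, 1, 1, 1, 1, 1, 1],
  grip_force=5,
)

```text
t: 1.5
ee_pos: [0.3463, 0.2981, 0.2146]
eef_rot: [0.642, 3.075, 0.0]
wrist_force: [1.3, -0.7, 0.7]
grip_width: 0.009
finger_force: 0.0
```

apply_moves(
  slide=[
    [-0.79, -0.85, 0],
    [-0.79, -0.85, 0],
    [-0.79, -0.85, 0],
    [-0.79, -0.85, 0],
    [-0.79, -0.85, 0],
    [-0.79, -0.85, 0],
    [-0.79, -0.85, 0],
    [-0.79, -0.85, 0],
    [-0.79, -0.85, 0],
    [-0.79, -0.85, 0],
    [0, 0, 0],
  ],
  angular=[
    [0, 0, 0],
    [0, 0, 0],
    [0, 0, 0],
    [0, 0, 0],
    [0, 0, 0],
    [0, 0, 0],
    [0, 0, 0],
    [0, 0, 0],
    [0, 0, 0],
    [0, 0, 0],
    [0, 0, 0],
  ],
  hand=[1, 1, 1, 1, 1, 1, 1, 1, 1, 1, 1],
)

```text
t: 2.88
ee_pos: [0.4424, 0.0241, 0.2146]
eef_rot: [0.646, 3.074, -0.0]
wrist_force: [-0.2, 0.8, -0.2]
grip_width: 0.008
finger_force: 0.0
```

apply_moves(
  slide=[
    [0, 0, 0.93],
    [0, 0, 0.93],
    [0, 0, 0.93],
    [0, 0, 0.93],
    [0, 0, 0.93],
    [0, 0, 0],
  ],
  angular=[
    [0, 0, 0],
    [0, 0, 0],
    [0, 0, 0],
    [0, 0, 0],
    [0, 0, 0],
    [0, 0, 0],
  ],
  hand=[1, 1, 1, 1, 1, 1],
)

```text
t: 3.62
ee_pos: [0.4404, 0.0259, 0.0972]
eef_rot: [-0.641, -3.072, 0.001]
wrist_force: [-0.1, 0.5, -0.7]
grip_width: 0.003
finger_force: 0.0
```

```bash
python3 - <<'E'
from h import *
A=np.array([.5607,.077]);R0=R.from_rotvec(telemetry.read_state()["eef_rot"])
P=np.array([.4424,.0241])
for th in np.arange(-171.5,-240,-7.5):
    t=np.radians(th);u=np.array([np.cos(t),np.sin(t)]);n=np.array([-u[1],u[0]])
    Q=A+.125*u+.026*n;d=R0.inv().apply([*(Q-P),0])/.025;print(round(th,1),Q.round(4),d.round(2));P=Q
c=cams.camera("side");cv2.imwrite("pics/s1.png",c["image"][100:400,150:500])
E
```

```text
-171.5 [0.4409 0.0328] [0.19 0.3  0.  ]
-179.0 [0.4362 0.0488] [0.43 0.51 0.  ]
-186.5 [0.4336 0.0653] [0.36 0.56 0.  ]
-194.0 [0.4331 0.082 ] [0.28 0.61 0.  ]
-201.5 [0.4349 0.0986] [ 0.2   0.64 -0.  ]
-209.0 [0.4388 0.1149] [ 0.12  0.66 -0.  ]
-216.5 [0.4448 0.1305] [ 0.03  0.67 -0.  ]
-224.0 [0.4527 0.1451] [-0.06  0.67 -0.  ]
-231.5 [0.4625 0.1586] [-0.14  0.65 -0.  ]
-239.0 [0.474  0.1708] [-0.23  0.63 -0.  ]
```

View pics/s1.png

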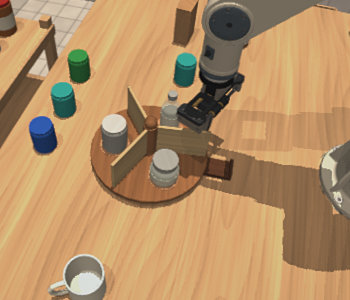

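The fingers stand on the bottle side of the ledge-side divider, near its outer end. I'll push along the arc at half steps and stop short to measure.

apply_moves(
  slide=[
    [0.19, 0.3, 0],
    [0.21, 0.25, 0],
    [0.21, 0.25, 0],
    [0.18, 0.28, 0],
    [0.18, 0.28, 0],
    [0.14, 0.3, 0],
    [0.14, 0.3, 0],
    [0.1, 0.32, 0],
    [0.1, 0.32, 0],
    [0, 0, 0],
  ],
  angular=[
    [0, 0, 0],
    [0, 0, 0],
    [0, 0, 0],
    [0, 0, 0],
    [0, 0, 0],
    [0, 0, 0],
    [0, 0, 0],
    [0, 0, 0],
    [0, 0, 0],
    [0, 0, 0],
  ],
  hand=[1, 1, 1, 1, 1, 1, 1, 1, 1, 1],
)

```text
t: 4.92
ee_pos: [0.4348, 0.0999, 0.0983]
eef_rot: [-0.641, -3.075, -0.0]
wrist_force: [-0.3, 0.3, -0.3]
grip_width: 0.004
finger_force: 0.0
```

apply_moves(
  slide=[
    [0.06, 0.33, 0],
    [0.06, 0.33, 0],
    [0.02, 0.33, 0],
    [0.01, 0.34, 0],
    [-0.03, 0.33, 0],
    [-0.03, 0.33, 0],
    [0, 0, 0],
    [0, 0, 0],
  ],
  angular=[
    [0, 0, 0],
    [0, 0, 0],
    [0, 0, 0],
    [0, 0, 0],
    [0, 0, 0],
    [0, 0, 0],
    [0, 0, 0],
    [0, 0, 0],
  ],
  hand=[1, 1, 1, 1, 1, 1, 1, 1],
)

```text
t: 5.92
ee_pos: [0.4526, 0.1458, 0.0983]
eef_rot: [-0.642, -3.075, -0.0]
wrist_force: [-0.0, 0.5, -0.7]
grip_width: 0.004
finger_force: 0.0
```

```bash
python3 - <<'E'
from h import *
c=cams.camera("top");im=c["image"]
cv2.imwrite("pics/t2.png",cv2.resize(im[150:290,190:310],None,fx=4,fy=4,interpolation=cv2.INTER_CUBIC))
E
```

```text
(no output)
```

View pics/t2.png

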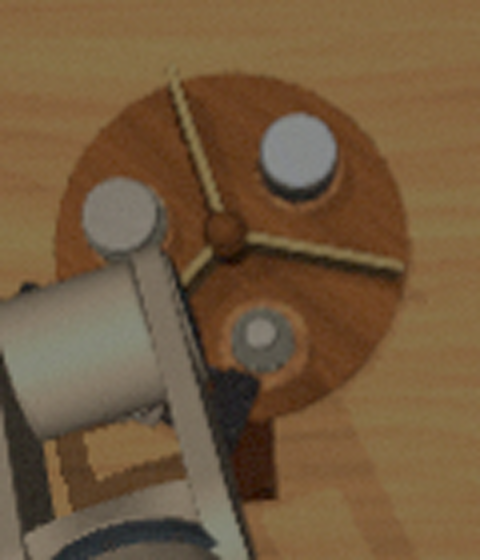

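The carousel has turned. Divider tips are at crop (173,72) and (402,268), and the cap is at (262,332). I'll refine the numbers with the axis fixed from the hub and tips.

```bash
cat > m.py <<'E'
from h import *
A=np.array([.5607,.077]);yy,xx=np.mgrid[0:420,0:560];px=np.c_[xx.ravel(),yy.ravel()]
def ang(w): d=w-A;return np.degrees(np.arctan2(d[...,1],d[...,0]))%360
def run(n,guess,arms):
    """guess: rough angle of first visible divider; arms: list of divider offsets (deg) visible"""
    c=cams.camera(n);H,S,V=[a.astype(int) for a in cv2.split(cv2.cvtColor(c["image"],cv2.COLOR_BGR2HSV))]
    W=on(c,px,.128).reshape(420,560,2);r=np.linalg.norm(W-A,axis=2);a=ang(W)
    md=(S<140)&(H>=16)&(V>90)
    for o in arms:
        g=guess
        for _ in range(5):
            e=(a-g-o+180)%360-180;s=md&(r>.045)&(r<.138)&(abs(np.radians(e)*r)<.009);g+=np.mean(e[s])
        # free line through the selected top-edge pixels: direction independent of A
        vx,vy,*_=cv2.fitLine(W[s].astype(np.float32),cv2.DIST_HUBER,0,.001,.001).ravel()
        print(n,"divider",round((g+o)%360,2),"line dir",round(np.degrees(np.arctan2(vy,vx))%180,2),s.sum())
    W2=on(c,px,.165).reshape(420,560,2);return c,W2
E
python3 - <<'E'
from m import *
c,_=run("top",13,[0,-120])
off=np.array([190,150])
for n,p,z in(("hub",(227,233),.137),("cap",(262,332),.165),("coaster",(263,349),.035),("d",(173,72),.128),("d",(402,268),.128),("tr",(277,496),.028)):
    w=on(c,[np.array(p)/4+off-.4],z)[0];print(n,w.round(4),ang(w).round(2))
# ledge side edges: dark mask, right edge seen over its full length
H,S,V=[a.astype(int) for a in cv2.split(cv2.cvtColor(c["image"],cv2.COLOR_BGR2HSV))]
print([ (y,V[y,240:264].tolist()) for y in (262,268)])
E
```

```text
top divider 18.68 line dir 18.28 83
top divider 259.37 line dir 77.87 79
hub [0.5608 0.0767] 281.32
cap [0.4808 0.0497] 198.85
coaster [0.4756 0.0526] 196.03
d [0.6923 0.1187] 17.58
d [ 0.5316 -0.0601] 258.0
tr [0.3536 0.0431] 189.3
[(262, [121, 123, 124, 103, 43, 51, 40, 32, 31, 56, 56, 55, 51, 56, 56, 58, 56, 56, 85, 125, 127, 127, 128, 129]), (268, [122, 124, 122, 123, 118, 97, 49, 50, 49, 57, 50, 60, 57, 54, 51, 56, 56, 56, 72, 106, 125, 124, 125, 127])]
```

apply_moves(
  slide=[
    [-0.07, 0.33, 0],
    [-0.07, 0.32, 0],
    [-0.11, 0.32, 0],
    [-0.11, 0.31, 0],
    [0, 0, 0],
    [0, -0.5, 0],
    [0, -0.5, 0],
    [0, 0, -0.95],
    [0, 0, -0.95],
    [0, 0, -0.95],
    [0, 0, -0.95],
    [0, 0, -0.95],
  ],
  angular=[
    [0, 0, 0],
    [0, 0, 0],
    [0, 0, 0],
    [0, 0, 0],
    [0, 0, 0],
    [0, 0, 0],
    [0, 0, 0],
    [0, 0, 0],
    [0, 0, 0],
    [0, 0, 0],
    [0, 0, 0],
    [0, 0, 0],
  ],
  hand=[1, 1, 1, 1, 1, 1, 1, 1, 1, 1, 1, 1],
)

```text
t: 7.52
ee_pos: [0.463, 0.1476, 0.2178]
eef_rot: [-0.643, -3.075, 0.0]
wrist_force: [-0.0, -0.2, -0.9]
grip_width: 0.0
finger_force: 0.0
```

apply_moves(
  slide=[
    [1, 0.4, 0],
    [1, 0.4, 0],
    [1, 0.4, 0],
    [1, 0.4, 0],
    [1, 0.4, 0],
    [1, 0.4, 0],
    [1, 0.4, 0],
    [1, 0.4, 0],
    [1, 0.4, 0],
    [1, 0.4, 0],
    [0, 0, 0],
  ],
  angular=[
    [0, 0, 0],
    [0, 0, 0],
    [0, 0, 0],
    [0, 0, 0],
    [0, 0, 0],
    [0, 0, 0],
    [0, 0, 0],
    [0, 0, 0],
    [0, 0, 0],
    [0, 0, 0],
    [0, 0, 0],
  ],
  hand=[1, 1, 1, 1, 1, 1, 1, 1, 1, 1, 1],
)

```text
t: 8.9
ee_pos: [0.2739, 0.3401, 0.217]
eef_rot: [-0.64, -3.076, 0.0]
wrist_force: [-0.2, -0.3, -0.2]
grip_width: 0.004
finger_force: 0.0
```

```bash
python3 - <<'E'
from m import *
c,_=run("top",3,[0,-120,120])
cv2.imwrite("pics/t3.png",cv2.resize(c["image"][150:290,190:310],None,fx=4,fy=4,interpolation=cv2.INTER_CUBIC))
V=c["image"].max(2).astype(float)
L=[];Rr=[]
for y in range(259,273):
    row=np.interp(np.arange(235,270,.1),np.arange(560),V[y]);k=np.where(row<80)[0];x=235+.1*k
    L.append((x[0],y));Rr.append((x[-1],y))
print(np.round(L,1)[:,0],np.round(Rr,1)[:,0])
for z in(.016,):
    l=on(c,L,z);r=on(c,Rr,z);m=(l+r)/2
    print("width",np.linalg.norm(l-r,axis=1).round(4),"mid ang",ang(m).round(2))
    for q in(l,r,m):
        p=np.polyfit(q[:,0],q[:,1],1);print("edge dir",180+np.degrees(np.arctan(p[0])))
E
```

```text
top divider 4.46 line dir 4.14 90
top divider 244.17 line dir 62.22 81
top divider 121.08 line dir 123.1 84
[243.6 243.5 243.6 243.7 243.8 243.8 243.9 243.8 243.8 243.8 243.7 243.7
 243.8 243.8] [257.5 257.7 257.6 257.5 257.5 257.4 257.5 257.7 257.9 258.  258.  258.
 258.1 258.4]
width [0.0468 0.0478 0.0471 0.0464 0.046  0.0457 0.0457 0.0467 0.0473 0.0477
 0.048  0.048  0.048  0.049 ] mid ang [182.4  182.39 182.32 182.26 182.25 182.14 182.19 182.19 182.24 182.23
 182.13 182.08 182.12 182.22]
edge dir 180.08139846808587
edge dir 182.49842480077425
edge dir 181.2900890940733
```

View pics/t3.png

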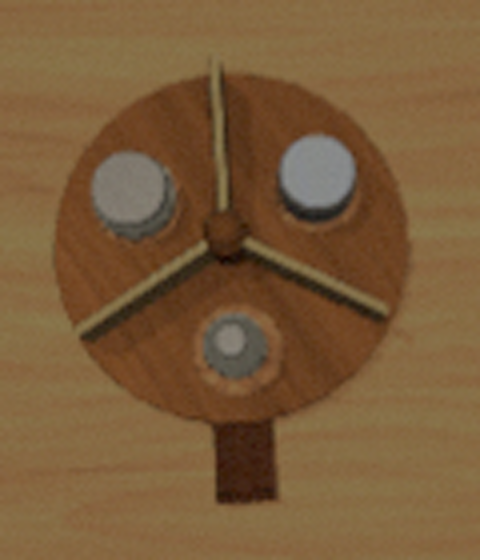

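The picture shows the bottle's cap at crop (231,340) and the ledge centred at x≈246 (crop), so the alignment is within about 1°. I'll refine the axis using the plate rim and the two views of the ledge.

```bash
cat > f.py <<'E'
from m import *
def rim(c,z,R0,excl):
    sc=cv2.cvtColor(cv2.GaussianBlur(c["image"],(3,3),0),cv2.COLOR_BGR2LAB).astype(np.float32)
    pts=[];rr=np.arange(R0-.012,R0+.012,.0005)
    for t in np.radians(np.arange(0,360,3)):
        if any(abs((np.degrees(t)-e+180)%360-180)<w for e,w in excl): continue
        P=np.c_[A[0]+rr*np.cos(t),A[1]+rr*np.sin(t),np.full(len(rr),z)];p=proj(c,P).astype(np.float32)
        v=cv2.remap(sc,p[:,0].reshape(1,-1),p[:,1].reshape(1,-1),cv2.INTER_LINEAR)[0,:,0]
        g=v[8:]-v[:-8];k=np.argmax(g);pts.append(P[k+4,:2])
    w=np.array(pts)
    return least_squares(lambda q:np.linalg.norm(w-q[:2],axis=1)-q[2],[*A,R0],loss="soft_l1",f_scale=.001).x
ex=[(182,16),(3,8),(123,8),(243,8)]
def cap(c,z,guess,rad):
    W=on(c,px,z).reshape(420,560,2);s=np.linalg.norm(W-guess,axis=2)<rad
    H,S,V=[a.astype(int) for a in cv2.split(cv2.cvtColor(c["image"],cv2.COLOR_BGR2HSV))]
    m=s&(S<60);return W[m].mean(0) if m.any() else None,m.sum(),np.argwhere(m).mean(0)[::-1]
E
python3 - <<'E'
from f import *
for n in("top","side"):
    c=cams.camera(n);q=rim(c,.033,.15,ex);print(n,"rim",q.round(4))
    print(" cap",cap(c,.165,np.array([.475,.073]),.02))
    H,S,V=[a.astype(int) for a in cv2.split(cv2.cvtColor(c["image"],cv2.COLOR_BGR2HSV))]
    W=on(c,px,.016).reshape(420,560,2);d=W-q[:2];r=np.linalg.norm(d,axis=2);a=np.degrees(np.arctan2(d[...,1],d[...,0]))%360
    m=(V<95)&(r>.165)&(r<.20)&(abs(a-182)<12);p=W[m].mean(0)-q[:2];print(" ledge",m.sum(),np.degrees(np.arctan2(p[1],p[0]))%360)
    # coaster: lighter ring (high red) around the bottle
    if n=="side": cv2.imwrite("pics/s3.png",cv2.resize(c["image"][170:310,220:400],None,fx=4,fy=4,interpolation=cv2.INTER_CUBIC))
    else:
        for nm,p,z in(("hub",(227,231),.137),("t0",(214,63),.128),("t1",(81,334),.128),("t2",(386,313),.128),("coaster",(238,350),.035)):
            print(nm,on(c,[np.array(p)/4+[190,150]-np.array([.4,.4])],z)[0].round(4))
E
```

```text
top rim [0.5621 0.0784 0.1498]
 cap (array([0.47424603, 0.07278915]), np.int64(134), array([247.55223881, 234.90298507]))
 ledge 161 182.8425334166512
hub [0.5623 0.0766]
t0 [0.6991 0.0859]
t1 [0.4844 0.1925]
t2 [ 0.4964 -0.0466]
coaster [0.4751 0.0734]
side rim [0.5634 0.0843 0.1514]
 cap (array([0.47755809, 0.07830837]), np.int64(85), array([338.52941176, 223.44705882]))
 ledge 188 181.70400320305924
```

View pics/s3.png

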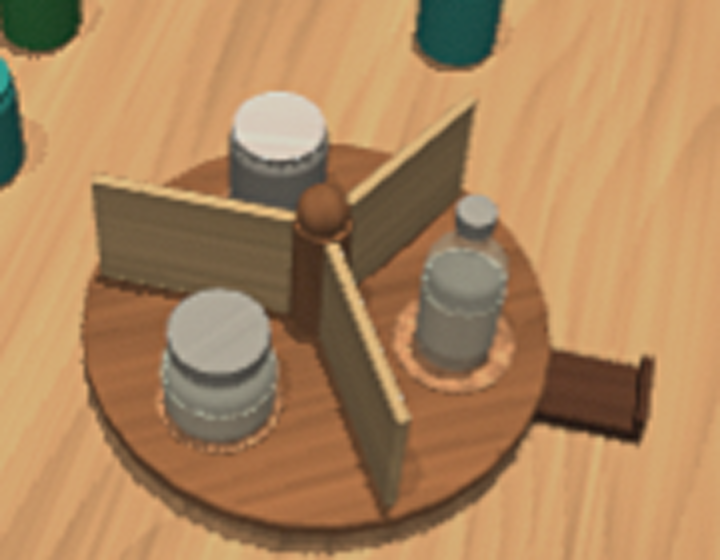

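The side view shows the bottle upright on its coaster and facing the ledge, with the other items undisturbed. The bottle is at about 183.2° and the ledge at about 182.5°, so they agree to within 1° and the hand is clear.

```bash
python3 -c "
from workcell import ticket
print(ticket.job_done())"
```

```text
the job is handed in; nothing more can be done
None
```

I turned the carousel about 67° clockwise by pushing one divider. By the camera measurements the bottle now stands within about 1° of the ledge line, the hand is clear, and the job is handed in (no verdict was returned).

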